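Reset the tripped panel tester

TASK

The panel tester, the instrument with the long connector socket across its top, has tripped. Push the lug of its sliding cover with the fingertips until the cover is fully open, reach into the well underneath and press the sunken reset key fully down for a good second, then let it come up and push the cover fully shut again. Do not pick the tester up or shove it along the bench, and leave the look-alike power supply with the round dial and the other things on the bench alone.

Things in the scene. Friction and masses are not known exactly. Their poses are not given: they have to be found in the camera images.
- tester: The panel tester. Grey bench instrument, loose, 3 kg, 170 (x) x 130 (y) x 60 mm high on rubber feet; origin at the centre of its underside, its x axis points away from the display end, z up. Told by the long low connector socket (14 x 90 mm along y, 10 mm high, at x = 73 mm) across the far end of its top. Its well, 38 mm (x) by 64 mm (y), is centred at x = -45 mm; two guide rails 3.5 mm high run along x at y = +-40 mm. 
- tester_well (a point): Centre of the mouth of the tester's well, level with its flat top (60 mm above the bench). The well has upright walls; the key's top lies 16 mm below this point when up, and the cover lies over the mouth at first.
- tester_keytop (a point): Centre of the top of the tester's reset key: a white flat key 24 mm (x) by 50 mm (y) centred in the well, which sinks straight down.
- tester_key (a joint): How far the reset key is pressed, 0 (up) to 0.005 m (bottomed). A spring lifts it: it takes about 2 N to start and 5 N to bottom, and comes back up by itself.
- tester_lug (a point): Middle of the top edge of the push lug on the tester's cover. The cover is an aluminium plate 46 (x) by 74 mm (y), 4 mm thick, its upper face 4.5 mm above the flat top of the tester; the lug is an upright rib on it, 8 mm thick (x), 60 mm long (y), 14 mm high above the plate, centred 19 mm towards +x of the plate's centre. The plate's centre is over the well's centre when shut.
- tester_cover (a joint): How far the tester's cover has slid along the tester's +x axis, from 0 (shut) to 0.048 m (fully open, well quite clear; the lug is then 67 mm from the well centre), with stops at both ends. It may start up to 8 mm open. About 1.5 N of friction; it stays where it is left.
- supply: The look-alike power supply, to be left alone. Grey bench instrument, loose, 3 kg, 170 (x) x 130 (y) x 60 mm high on rubber feet; origin at the centre of its underside, its x axis points away from the display end, z up. Same case, cover and well as the tester, but a round dial (34 mm across, 18 mm high, at x = 64 mm) stands at the far end in place of the long connector socket. It may stand to the left or the right of the tester.
- supply_key (a joint): How far the power supply's own sunken key is pressed (0 to 0.005 m); to be left alone.
- supply_cover (a joint): How far the power supply's cover is open (0 to 0.048 m); starts at 0, to be left alone.
- bottle: Small blue bottle, 42 mm across, 100 mm high, standing; origin at the centre of its underside.
- tape: Roll of amber tape lying flat, 84 mm across, 24 mm high; origin at the centre of its underside.
- driver: Screwdriver with black handle, about 170 mm long, lying along its x axis.
There are look-alikes about, which are no part of the job. Leave any green look-alike of the tester alone.

How it is judged:
By the outcome, as a careful person would: the job done as asked, in the order asked, and still so for the second after the job is handed in, with the robot touching nothing.
It also fails if it takes over 54 s, if anything falls off the work surface, if the arm or the gripper's body presses on something with over 40 N, if the wrist force passes 120 N, or if a joint passes its speed limit or range.

ROBOT

A 6-joint arm with a two-finger parallel gripper is mounted at the origin on the work surface. World frame = base frame: x ahead of the robot, y to its left, z up, the work surface at z = 0. Lengths are in m, angles in rad, forces in N, time in s.
With the tool pointing down it reaches from about 0.3 to 0.75 m from the base axis. Payload 8.5 kg.
Tool frame: the origin (TCP) lies at the very end of the fingers, on their centre line; the grasp point (between the pads) lies 19 mm behind it; z points along the fingers, y is the line along which they close (so a half turn about z gives the same grasp; the last joint's range is limited). The gripper opens to 88 mm and grips with 3 to 60 N. Pads are 18 mm wide; open, the fingers measure 123 mm over their backs; the gripper's body (75 mm by 187 mm) begins 45 mm behind the grasp point.
Start: joints at [-1.475, 0.381, 1.297, -0, 1.464, -0.215], TCP at [0.168, -0.524, 0.239] pointing down, gripper open.
Joint ranges: [-3.11, 3.11], [-0.89, 2.33], [0.22, 2.48], [-1.42, 4.56], [0.17, 2.85], [-2.88, 2.88]. Speed limits (rad/s): [2.39, 2.39, 3.14, 3.14, 3.14, 3.14].

INTERFACE

Orientations are given as a rotation vector (axis times angle).
In Python, from station import telemetry, imaging, order gives the robot as it stands. The module is installed in compiled form; this text tells all that it offers.
- The arm moves only by the tool servo_tool, never from a script. Its argument "motion" is a list of rows, each an object with "delta_rot": the turn, a rotation vector about the tool's x, y, z in rad, a list of three; "travel": the shift along the tool's x, y, z in mm, a list of three; "jaw": the closure, from 0 (fully open) to 1 (shut). In form: [{"delta_rot": [wx, wy, wz], "travel": [tx, ty, tz], "jaw": jaw}, ...]. A call has 1 to 8 rows; each row shifts and turns the commanded pose from where the row before left it, along the tool's axes as they then stand; what a row does not reach is not made up. A row lasts 1/10 s, in which the tool goes at most 50 mm and 8.59 degrees, less where a joint would pass 70% of its speed; a pose out of reach is approached as far as the arm can. A call is refused whole if a number of a shift passes 50 or a number of a turn 0.15, either way. A call with a gripper value outside its range is refused whole. The fingers move at their own pace and stop on an object; "force" is the grip in N (left out, the last holds). Time passes only in rows, so rows that do not move let the fingers close. It gives the time, the measured TCP pose, the force, the opening and the grip force at its end, in the units of the state.
- telemetry.read_state(): the state, without advancing time (a new reading comes with each control period).
- imaging.get_image(name): name is "side" or "top"; returns a dict with "color" (420x560x3 uint8, red, green, blue), "camera_matrix" (3x3 intrinsics, pixels), "R" (3x3) and "t" (3): a world point X has camera coordinates R X + t. Camera axes: x right, y down, z forward; pixel columns grow to the right and rows downward; lengths in m; the calibration is good to about 2 mm. A picture is of the moment at which its call begins. There is no depth.
- order.finish_job(): hands the job in; it is judged then, once.
The state is a dict: "t": time; "joints": joint angles; "dq": joint speeds; "effort": joint torques, N m; "tool_pos": TCP position; "ee_rot": TCP orientation; "force": force on the tool from outside, world axes, zero at the start; "moment": the same for the moment, N m; "finger_gap": finger opening in m; "gripper_force": force on a finger pad.
Only numpy, scipy, OpenCV 4.12 (cv2) and the standard library are available. Lean on these libraries where they do the work, as an engineer would, in place of code of your own. Each camera call takes 0.05 s, during which the arm holds its last target. There are 200 camera calls.

## Working session

There is one attempt and no reset: what is moved stays moved. The work goes in short steps, Python scripts to look and compute and a tool call to move; the robot and the scene stay as the last step left them, time stands still between calls to the robot, and variables do not carry over. Pictures are saved under pics/ and viewed, at most 10 in all, crops included, and the job is handed in when it is done.

Besides the shell and the picture viewer there is one more tool, called after "Request:" as name(argument=value, ...), one argument or row to a line, values as JSON. servo_tool: Moves the arm, as the interface text tells. Its arguments: {"type":"object","properties":{"motion":{"type":"array","items":{"type":"object","properties":{"delta_rot":{"type":"array","items":{"type":"number"}},"travel":{"type":"array","items":{"type":"number"}},"jaw":{"type":"number"}}}},"force":{"type":"number"}},"required":["motion"]}

```bash
mkdir -p pics
cat > h.py <<'E'
import numpy as np, cv2
from station import telemetry, imaging, order
def shot(n,f):
    d=imaging.get_image(n); cv2.imwrite('pics/'+f,cv2.cvtColor(d['color'],cv2.COLOR_RGB2BGR)); np.savez('pics/'+f[:-4]+'.npz',**d); return d
def ray(d,uv,z):
    K,R,t=(np.array(d[k]) for k in('camera_matrix','R','t'))
    c=-R.T@t.ravel(); v=R.T@np.linalg.solve(K,[uv[0],uv[1],1.]); return c+v*(z-c[2])/v[2]
def proj(d,X):
    K,R,t=(np.array(d[k]) for k in('camera_matrix','R','t')); p=K@(R@np.array(X)+t.ravel()); return p[:2]/p[2]
E
python3 - <<'E'
from h import *
for n in('top','side'):
    d=shot(n,n+'0.png'); print(n,-np.array(d['R']).T@np.array(d['t']).ravel(),np.array(d['camera_matrix'])[0,0])
print(telemetry.read_state())
E
```

```text
top [ 0.49126294 -0.01553916  1.40713246] 467.9351403456111
side [0.27429306 0.84741919 0.78456613] 390.7168598657651
{'t': 0.1, 'joints': array([-1.47532216e+00,  3.81127939e-01,  1.29813399e+00, -7.31129651e-06,
        1.46358464e+00, -2.15330732e-01]), 'dq': array([-0.00166607, -0.00147433, -0.00056059,  0.00071156,  0.00031798,
       -0.00040705]), 'effort': array([ 2.78605337e-03, -4.38650930e+01, -2.24910468e+01,  7.14210933e-02,
        3.42408847e-02, -6.49413323e-05]), 'tool_pos': array([ 0.16816044, -0.52341182,  0.23821707]), 'ee_rot': array([-3.10249712e+00, -4.86055940e-01, -1.06527494e-04]), 'force': array([-0.58356893, -0.92720389, -0.16461644]), 'moment': array([ 0.00828127,  0.0835955 , -0.01739851]), 'gripper_force': 0.0, 'finger_gap': 0.08814074893025642}
```

View pics/top0.png

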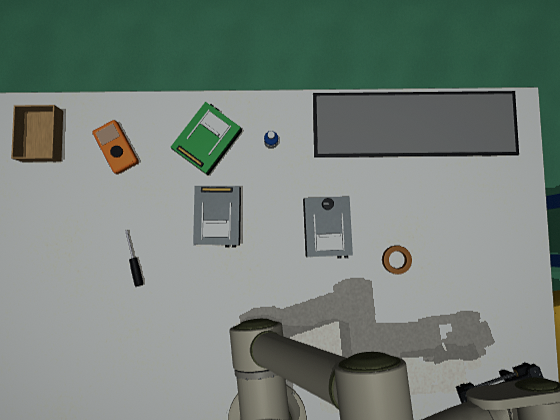

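View pics/side0.png

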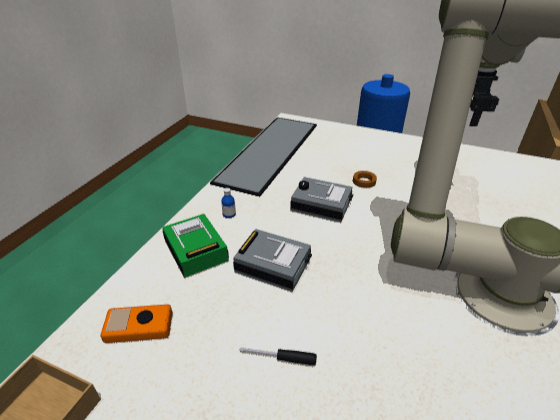

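Candidates in the top view:
- Grey case with the long socket at (218,215): this is the tester.
- Grey case with the round dial at (328,225): this is the supply, so leave it alone.
- Green case with a socket at (206,138): this is the look-alike, so leave it alone.

I choose (218,215) and check it in a close crop.

Run:
```python
from h import *
a=cv2.imread('pics/top0.png')[175:255,180:255]; b=cv2.imread('pics/side0.png')[220:295,225:320]
a=cv2.resize(a,None,fx=5,fy=5,interpolation=cv2.INTER_CUBIC); b=cv2.resize(b,(400,316),interpolation=cv2.INTER_CUBIC)
c=np.zeros((400,775,3),np.uint8); c[:,:375]=a; c[:316,375:]=b; cv2.imwrite('pics/crop.png',c)
d=np.load('pics/top0.npz'); im=d['color']
hsv=cv2.cvtColor(im,cv2.COLOR_RGB2HSV); roi=np.zeros(im.shape[:2],np.uint8); roi[178:260,185:250]=1
# socket (amber)
m=((hsv[...,0]>12)&(hsv[...,0]<32)&(hsv[...,1]>90)&(roi>0)).astype(np.uint8)
r=cv2.minAreaRect(np.argwhere(m)[:,::-1].astype(np.float32)); print('socket',r,ray(d,r[0],.07))
# case: grey, darker than bench
g=((im.max(2)<185)&(roi>0)).astype(np.uint8); g=cv2.morphologyEx(g,cv2.MORPH_CLOSE,np.ones((9,9)))
g=cv2.morphologyEx(g,cv2.MORPH_OPEN,np.ones((5,5)))
cs=cv2.findContours(g,0,2)[0]; k=max(cs,key=cv2.contourArea); r=cv2.minAreaRect(k); print('case',r)
print(cv2.boxPoints(r)); print([ray(d,p,.06).round(4) for p in cv2.boxPoints(r)])
print(im[200:250:2,216].mean(1).round())
```

```text
socket ((216.0, 189.0), (2.0, 28.0), 90.0) [0.66257891 0.13785722 0.07      ]
case ((217.0, 218.5), (81.0, 64.0), 90.0)
[[185. 178.]
 [249. 178.]
 [249. 259.]
 [185. 259.]]
[array([0.6972, 0.2292, 0.06  ]), array([0.6949, 0.043 , 0.06  ]), array([0.4611, 0.0448, 0.06  ]), array([0.4633, 0.2277, 0.06  ])]
[102. 102. 102. 103. 104. 103. 103. 103. 103. 105. 104. 151. 171. 165.
 165. 165. 165. 166. 146. 108. 105. 104. 111. 171. 165.]
```

View pics/crop.png

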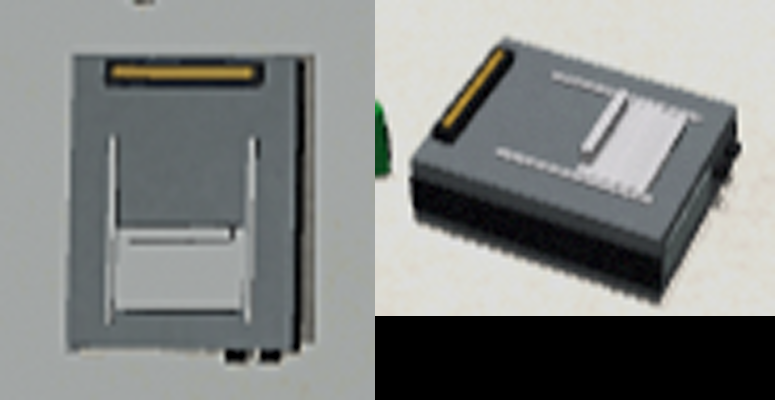

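The crop shows the tester: a long amber connector strip at crop (183,72), nearly shut cover at (182,270), lug at (182,235). Next I get its pose from the corners and rails.

Run:
```python
from h import *
d=np.load('pics/top0.npz'); s=np.load('pics/side0.npz')
f=lambda x,y:((x+.5)/5+180-.5,(y+.5)/5+175-.5)
P={'TL':(75,55,.06),'TR':(296,55,.06),'BL':(68,350,.06),'BR':(293,350,.06),'rlT':(112,137,.0635),'rlB':(108,322,.0635),'rrT':(253,137,.0635),'rrB':(247,322,.0635),'sockL':(105,72,.07),'sockR':(265,72,.07),'lugL':(118,230,.0785),'lugR':(233,230,.0785),'plBL':(113,310,.0645),'plBR':(245,310,.0645)}
for k,(x,y,z) in P.items(): print(k,ray(d,f(x,y),z).round(4))
g=lambda x,y:((x-375+.5)/4.21+225-.5,(y+.5)/4.21+220-.5)
S={'far-left corner(TL)':(412,163,.06),'TR':(508,40,.06),'BR':(738,108,.06),'BL':(660,240,.06),'lugA':(583,150,.0785),'lugB':(618,92,.0785),'plBL':(650,197,.0645),'plBR':(690,112,.0645),'rail1':(498,152,.0635),'rail1b':(650,200,.0635)}
print()
for k,(x,y,z) in S.items(): print(k,ray(s,g(x,y),z).round(4))
```

```text
TL [0.6746 0.2011 0.06  ]
TR [0.673  0.0728 0.06  ]
BL [0.504  0.2044 0.06  ]
BR [0.5025 0.0754 0.06  ]
rlT [0.6261 0.179  0.0635]
rlB [0.5197 0.181  0.0635]
rrT [0.6251 0.0976 0.0635]
rrB [0.5187 0.1014 0.0635]
sockL [0.6631 0.1822 0.07  ]
sockR [0.662  0.0901 0.07  ]
lugL [0.5714 0.1733 0.0785]
lugR [0.5706 0.1079 0.0785]
plBL [0.5265 0.178  0.0645]
plBR [0.5256 0.1025 0.0645]

far-left corner(TL) [0.6736 0.2079 0.06  ]
TR [0.6701 0.0759 0.06  ]
BR [0.5025 0.0793 0.06  ]
BL [0.5069 0.2075 0.06  ]
lugA [0.5719 0.1727 0.0785]
lugB [0.5725 0.1148 0.0785]
plBL [0.5239 0.1809 0.0645]
plBR [0.5283 0.0998 0.0645]
rail1 [0.6266 0.181  0.0635]
rail1b [0.5233 0.1823 0.0635]
```

Request:
servo_tool(
  motion=[
    {"travel": [30, -27, 0], "jaw": 1},
    {"travel": [30, -27, 0], "jaw": 1},
    {"travel": [30, -27, 0], "jaw": 1},
    {"travel": [30, -27, 0], "jaw": 1},
    {"travel": [30, -27, 0], "jaw": 1},
    {"travel": [30, -27, 0], "jaw": 1},
    {"travel": [30, -27, 0], "jaw": 1},
    {"travel": [30, -27, 0], "jaw": 1},
  ],
  force=20,
)

```text
invalid input at $.motion[0]: expected keys delta_rot, travel, jaw
```

Request:
servo_tool(
  motion=[
    {"delta_rot": [0, 0, 0], "travel": [30, -27, 0], "jaw": 1},
    {"delta_rot": [0, 0, 0], "travel": [30, -27, 0], "jaw": 1},
    {"delta_rot": [0, 0, 0], "travel": [30, -27, 0], "jaw": 1},
    {"delta_rot": [0, 0, 0], "travel": [30, -27, 0], "jaw": 1},
    {"delta_rot": [0, 0, 0], "travel": [30, -27, 0], "jaw": 1},
    {"delta_rot": [0, 0, 0], "travel": [30, -27, 0], "jaw": 1},
    {"delta_rot": [0, 0, 0], "travel": [30, -27, 0], "jaw": 1},
    {"delta_rot": [0, 0, 0], "travel": [30, -27, 0], "jaw": 1},
  ],
  force=20,
)

```text
t: 0.9
tool_pos: [0.3311, -0.243, 0.2386]
ee_rot: [-3.103, -0.486, 0.0]
force: [1.3, -0.7, -0.1]
finger_gap: 0.0262
gripper_force: 0.0
```

Request:
servo_tool(
  motion=[
    {"delta_rot": [0, 0, 0], "travel": [36, -33, 0], "jaw": 1},
    {"delta_rot": [0, 0, 0], "travel": [36, -33, 0], "jaw": 1},
    {"delta_rot": [0, 0, 0], "travel": [36, -33, 0], "jaw": 1},
    {"delta_rot": [0, 0, 0], "travel": [36, -33, 0], "jaw": 1},
    {"delta_rot": [0, 0, 0], "travel": [36, -33, 0], "jaw": 1},
    {"delta_rot": [0, 0, 0], "travel": [36, -33, 0], "jaw": 1},
    {"delta_rot": [0, 0, 0], "travel": [36, -33, 0], "jaw": 1},
    {"delta_rot": [0, 0, 0], "travel": [36, -33, 0], "jaw": 1},
  ],
)

```text
t: 1.7
tool_pos: [0.5246, 0.097, 0.2385]
ee_rot: [3.104, 0.487, -0.001]
force: [0.4, -0.7, -0.1]
finger_gap: 0.0004
gripper_force: 0.0
```

Request:
servo_tool(
  motion=[
    {"delta_rot": [0, 0, 0.11], "travel": [34, -35, 0], "jaw": 1},
    {"delta_rot": [0, 0, 0.11], "travel": [0, 0, 30], "jaw": 1},
    {"delta_rot": [0, 0, 0.11], "travel": [0, 0, 30], "jaw": 1},
    {"delta_rot": [0, 0, 0], "travel": [0, 0, 30], "jaw": 1},
    {"delta_rot": [0, 0, 0], "travel": [0, 0, 0], "jaw": 1},
    {"delta_rot": [0, 0, 0], "travel": [0, 0, 0], "jaw": 1},
  ],
)

```text
t: 2.3
tool_pos: [0.546, 0.1385, 0.1493]
ee_rot: [-3.141, 0.03, 0.0]
force: [0.2, 0.7, 1.5]
finger_gap: 0.0005
gripper_force: 0.0
```

Request:
servo_tool(
  motion=[
    {"delta_rot": [0, 0, 0], "travel": [0, -2, 20], "jaw": 1},
    {"delta_rot": [0, 0, 0], "travel": [0, 0, 20], "jaw": 1},
    {"delta_rot": [0, 0, 0], "travel": [0, 0, 20], "jaw": 1},
    {"delta_rot": [0, 0, 0], "travel": [0, 0, 0], "jaw": 1},
  ],
)

```text
t: 2.7
tool_pos: [0.5456, 0.1404, 0.0885]
ee_rot: [3.141, -0.03, -0.002]
force: [-0.1, 0.7, 0.6]
finger_gap: 0.0006
gripper_force: 0.0
```

Run:
```python
from h import *
s=shot('side','s1.png'); t=shot('top','t1.png')
a=cv2.imread('pics/s1.png')[190:300,210:340]; b=cv2.imread('pics/t1.png')[165:265,170:270]
c=np.hstack([cv2.resize(a,(472,400),interpolation=2),cv2.resize(b,(328,400)[::1] if 0 else (320,320),interpolation=2) if 0 else cv2.resize(b[:, :80],(320,400),interpolation=2)])
cv2.imwrite('pics/c1.png',c); print(telemetry.read_state()['tool_pos'])
```

```text
[0.54668381 0.14053191 0.09046391]
```

View pics/c1.png

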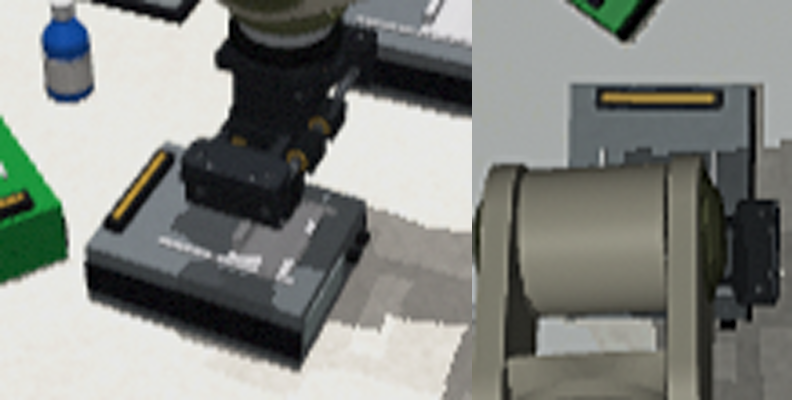

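The crop shows the gripper body hiding the lug, with the fingers over the plate behind it. I go down gently by force, then push.

Request:
servo_tool(
  motion=[
    {"delta_rot": [0, 0, 0], "travel": [-2, 0, 8], "jaw": 1},
    {"delta_rot": [0, 0, 0], "travel": [0, 0, 8], "jaw": 1},
    {"delta_rot": [0, 0, 0], "travel": [0, 0, 3], "jaw": 1},
    {"delta_rot": [0, 0, 0], "travel": [0, 0, 0], "jaw": 1},
    {"delta_rot": [0, 0, 0], "travel": [0, 0, 0], "jaw": 1},
  ],
)

```text
t: 3.3
tool_pos: [0.5439, 0.1406, 0.0699]
ee_rot: [3.141, -0.03, 0.0]
force: [-0.9, 0.5, 0.1]
finger_gap: 0.0003
gripper_force: 0.0
```

Request:
servo_tool(
  motion=[
    {"delta_rot": [0, 0, 0], "travel": [5, 0, 0], "jaw": 1},
    {"delta_rot": [0, 0, 0], "travel": [5, 0, 0], "jaw": 1},
    {"delta_rot": [0, 0, 0], "travel": [5, 0, 0], "jaw": 1},
    {"delta_rot": [0, 0, 0], "travel": [5, 0, 0], "jaw": 1},
  ],
)

```text
t: 3.7
tool_pos: [0.5641, 0.1402, 0.0698]
ee_rot: [-3.141, 0.03, 0.001]
force: [-1.9, 0.8, 1.9]
finger_gap: 0.0006
gripper_force: 0.9
```

Request:
servo_tool(
  motion=[
    {"delta_rot": [0, 0, 0], "travel": [5, 0, 0], "jaw": 1},
    {"delta_rot": [0, 0, 0], "travel": [5, 0, 0], "jaw": 1},
    {"delta_rot": [0, 0, 0], "travel": [5, 0, 0], "jaw": 1},
    {"delta_rot": [0, 0, 0], "travel": [5, 0, 0], "jaw": 1},
    {"delta_rot": [0, 0, 0], "travel": [3, 0, 0], "jaw": 1},
    {"delta_rot": [0, 0, 0], "travel": [1, 0, 0], "jaw": 1},
  ],
)

```text
t: 4.3
tool_pos: [0.5881, 0.1397, 0.0697]
ee_rot: [-3.141, 0.03, -0.0]
force: [-1.3, 0.7, 1.0]
finger_gap: 0.0004
gripper_force: 0.8
```

Request:
servo_tool(
  motion=[
    {"delta_rot": [0, 0, 0], "travel": [1, 0, 0], "jaw": 1},
    {"delta_rot": [0, 0, 0], "travel": [1, 0, 0], "jaw": 1},
    {"delta_rot": [0, 0, 0], "travel": [1, 0, 0], "jaw": 1},
  ],
)

```text
t: 4.6
tool_pos: [0.5907, 0.1397, 0.0697]
ee_rot: [3.141, -0.03, -0.001]
force: [-1.8, 0.7, 0.4]
finger_gap: 0.0004
gripper_force: 0.8
```

Request:
servo_tool(
  motion=[
    {"delta_rot": [0, 0, 0], "travel": [1, 0, 0], "jaw": 1},
    {"delta_rot": [0, 0, 0], "travel": [1, 0, 0], "jaw": 1},
  ],
)

```text
t: 4.8
tool_pos: [0.5928, 0.1397, 0.0697]
ee_rot: [3.141, -0.03, -0.0]
force: [-0.7, 0.4, 0.8]
finger_gap: 0.0002
gripper_force: 0.8
```

Request:
servo_tool(
  motion=[
    {"delta_rot": [0, 0, 0], "travel": [1, 0, 0], "jaw": 1},
    {"delta_rot": [0, 0, 0], "travel": [1, 0, 0], "jaw": 1},
  ],
)

```text
t: 5.0
tool_pos: [0.5948, 0.1396, 0.0697]
ee_rot: [-3.141, 0.03, 0.0]
force: [-1.8, 1.0, -0.6]
finger_gap: 0.0005
gripper_force: 0.8
```

Request:
servo_tool(
  motion=[
    {"delta_rot": [0, 0, 0], "travel": [1, 0, 0], "jaw": 1},
  ],
)

```text
t: 5.1
tool_pos: [0.5958, 0.1396, 0.0697]
ee_rot: [3.141, -0.03, -0.0]
force: [-0.8, -0.0, -0.2]
finger_gap: 0.0002
gripper_force: 0.8
```

Request:
servo_tool(
  motion=[
    {"delta_rot": [0, 0, 0], "travel": [0.5, 0, 0], "jaw": 1},
    {"delta_rot": [0, 0, 0], "travel": [0, 0, 0], "jaw": 1},
  ],
)

```text
t: 5.3
tool_pos: [0.596, 0.1396, 0.0697]
ee_rot: [3.141, -0.03, -0.001]
force: [-4.0, 0.6, 1.0]
finger_gap: 0.0007
gripper_force: 1.9
```

Request:
servo_tool(
  motion=[
    {"delta_rot": [0, 0, 0], "travel": [0.4, 0, 0], "jaw": 1},
    {"delta_rot": [0, 0, 0], "travel": [0, 0, 0], "jaw": 1},
  ],
)

```text
t: 5.5
tool_pos: [0.596, 0.1396, 0.0696]
ee_rot: [3.141, -0.03, -0.003]
force: [-5.4, -0.1, 1.2]
finger_gap: 0.0005
gripper_force: 2.9
```

Request:
servo_tool(
  motion=[
    {"delta_rot": [0, 0, 0], "travel": [-5, 0, 0], "jaw": 1},
    {"delta_rot": [0, 0, 0], "travel": [-5, 0, -10], "jaw": 1},
    {"delta_rot": [0, 0, 0], "travel": [-10, 0, -30], "jaw": 1},
    {"delta_rot": [0, 0, 0], "travel": [-17, 0, -40], "jaw": 1},
    {"delta_rot": [0, 0, 0], "travel": [-18, 0, -40], "jaw": 1},
    {"delta_rot": [0, 0, 0], "travel": [0, 0, -40], "jaw": 1},
    {"delta_rot": [0, 0, 0], "travel": [0, 0, 0], "jaw": 1},
  ],
)

```text
t: 6.2
tool_pos: [0.5432, 0.1409, 0.2363]
ee_rot: [-3.141, 0.03, -0.02]
force: [1.2, 0.4, 0.7]
finger_gap: 0.0004
gripper_force: 0.0
```

Run:
```python
from h import *
s=shot('side','s2.png')
a=cv2.imread('pics/s2.png')[200:300,220:330]
cv2.imwrite('pics/c2.png',cv2.resize(a,None,fx=5,fy=5,interpolation=2)); print(telemetry.read_state()['tool_pos'])
```

```text
[0.54242935 0.14075365 0.23309413]
```

View pics/c2.png

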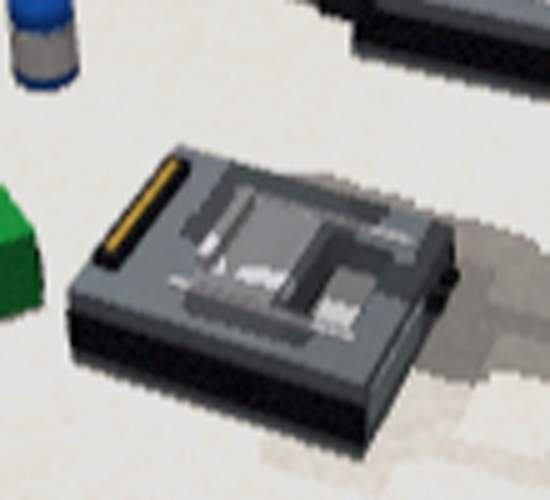

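The cover is fully open: plate at crop (270,240), white key visible in the well at (345,300). Next I go down into the well.

Request:
servo_tool(
  motion=[
    {"delta_rot": [0, 0, 0], "travel": [0, 0, 40], "jaw": 1},
    {"delta_rot": [0, 0, 0], "travel": [0, 0, 40], "jaw": 1},
    {"delta_rot": [0, 0, 0], "travel": [0, 0, 40], "jaw": 1},
    {"delta_rot": [0, 0, 0], "travel": [0, 0, 30], "jaw": 1},
    {"delta_rot": [0, 0, 0], "travel": [0, 0, 15], "jaw": 1},
    {"delta_rot": [0, 0, 0], "travel": [0, 0, 0], "jaw": 1},
  ],
)

```text
t: 6.85
tool_pos: [0.5401, 0.1405, 0.062]
ee_rot: [3.141, -0.03, -0.009]
force: [0.1, -0.9, 0.8]
finger_gap: 0.0007
gripper_force: 0.0
```

Request:
servo_tool(
  motion=[
    {"delta_rot": [0, 0, 0], "travel": [0, 0, 5], "jaw": 1},
    {"delta_rot": [0, 0, 0], "travel": [0, 0, 5], "jaw": 1},
    {"delta_rot": [0, 0, 0], "travel": [0, 0, 5], "jaw": 1},
    {"delta_rot": [0, 0, 0], "travel": [0, 0, 3], "jaw": 1},
    {"delta_rot": [0, 0, 0], "travel": [0, 0, 0], "jaw": 1},
  ],
)

```text
t: 7.35
tool_pos: [0.5416, 0.1406, 0.0466]
ee_rot: [3.141, -0.03, -0.001]
force: [0.8, -0.6, 0.0]
finger_gap: 0.0008
gripper_force: 0.0
```

Request:
servo_tool(
  motion=[
    {"delta_rot": [0, 0, 0], "travel": [0, 0, 2], "jaw": 1},
    {"delta_rot": [0, 0, 0], "travel": [0, 0, 2], "jaw": 1},
    {"delta_rot": [0, 0, 0], "travel": [0, 0, 2], "jaw": 1},
    {"delta_rot": [0, 0, 0], "travel": [0, 0, 1], "jaw": 1},
    {"delta_rot": [0, 0, 0], "travel": [0, 0, 0], "jaw": 1},
  ],
)

```text
t: 7.85
tool_pos: [0.5419, 0.1407, 0.0399]
ee_rot: [-3.141, 0.03, -0.001]
force: [-0.3, -0.0, 4.3]
finger_gap: 0.0005
gripper_force: 2.1
```

Request:
servo_tool(
  motion=[
    {"delta_rot": [0, 0, 0], "travel": [0, 0, 0.5], "jaw": 1},
    {"delta_rot": [0, 0, 0], "travel": [0, 0, 0], "jaw": 1},
  ],
)

```text
t: 8.05
tool_pos: [0.5419, 0.1407, 0.0394]
ee_rot: [-3.141, 0.03, -0.001]
force: [0.1, 0.4, 3.8]
finger_gap: 0.0008
gripper_force: 2.3
```

Request:
servo_tool(
  motion=[
    {"delta_rot": [0, 0, 0], "travel": [0, 0, 0.5], "jaw": 1},
    {"delta_rot": [0, 0, 0], "travel": [0, 0, 0.5], "jaw": 1},
    {"delta_rot": [0, 0, 0], "travel": [0, 0, 0.3], "jaw": 1},
    {"delta_rot": [0, 0, 0], "travel": [0, 0, 0], "jaw": 1},
  ],
)

```text
t: 8.45
tool_pos: [0.542, 0.1407, 0.0392]
ee_rot: [3.141, -0.03, 0.002]
force: [-3.3, -0.1, 15.7]
finger_gap: 0.0004
gripper_force: 7.8
```

Bottomed at 16 N. I hold for about 1.6 s, then come up.

Request:
servo_tool(
  motion=[
    {"delta_rot": [0, 0, 0], "travel": [0, 0, 0], "jaw": 1},
    {"delta_rot": [0, 0, 0], "travel": [0, 0, 0], "jaw": 1},
    {"delta_rot": [0, 0, 0], "travel": [0, 0, 0], "jaw": 1},
    {"delta_rot": [0, 0, 0], "travel": [0, 0, 0], "jaw": 1},
    {"delta_rot": [0, 0, 0], "travel": [0, 0, 0], "jaw": 1},
    {"delta_rot": [0, 0, 0], "travel": [0, 0, 0], "jaw": 1},
    {"delta_rot": [0, 0, 0], "travel": [0, 0, 0], "jaw": 1},
    {"delta_rot": [0, 0, 0], "travel": [0, 0, 0], "jaw": 1},
  ],
)

```text
t: 9.25
tool_pos: [0.542, 0.1407, 0.0392]
ee_rot: [3.141, -0.03, 0.002]
force: [-4.2, 0.6, 16.1]
finger_gap: 0.0004
gripper_force: 7.8
```

Request:
servo_tool(
  motion=[
    {"delta_rot": [0, 0, 0], "travel": [0, 0, 0], "jaw": 1},
    {"delta_rot": [0, 0, 0], "travel": [0, 0, 0], "jaw": 1},
    {"delta_rot": [0, 0, 0], "travel": [0, 0, 0], "jaw": 1},
    {"delta_rot": [0, 0, 0], "travel": [0, 0, 0], "jaw": 1},
    {"delta_rot": [0, 0, 0], "travel": [0, 0, 0], "jaw": 1},
    {"delta_rot": [0, 0, 0], "travel": [0, 0, 0], "jaw": 1},
    {"delta_rot": [0, 0, 0], "travel": [0, 0, 0], "jaw": 1},
  ],
)

```text
t: 9.95
tool_pos: [0.542, 0.1406, 0.0392]
ee_rot: [3.141, -0.03, 0.002]
force: [-3.4, -0.7, 15.1]
finger_gap: 0.0004
gripper_force: 7.8
```

Request:
servo_tool(
  motion=[
    {"delta_rot": [0, 0, 0], "travel": [0, 0, -5], "jaw": 1},
    {"delta_rot": [0, 0, 0], "travel": [0, 0, -10], "jaw": 1},
    {"delta_rot": [0, 0, 0], "travel": [0, 0, -25], "jaw": 1},
    {"delta_rot": [0, 0, 0], "travel": [0, 0, -30], "jaw": 1},
    {"delta_rot": [0, 0, 0], "travel": [0, 0, 0], "jaw": 1},
    {"delta_rot": [0, 0, 0], "travel": [0, 0, 0], "jaw": 1},
  ],
)

```text
t: 10.55
tool_pos: [0.5415, 0.1406, 0.108]
ee_rot: [3.141, -0.03, 0.0]
force: [-0.7, 1.2, -0.1]
finger_gap: 0.0004
gripper_force: 0.0
```

Request:
servo_tool(
  motion=[
    {"delta_rot": [0, 0, 0], "travel": [20, 0, 0], "jaw": 1},
    {"delta_rot": [0, 0, 0], "travel": [30, 0, 0], "jaw": 1},
    {"delta_rot": [0, 0, 0], "travel": [25, 0, 0], "jaw": 1},
    {"delta_rot": [0, 0, 0], "travel": [15, 0, 0], "jaw": 1},
    {"delta_rot": [0, 0, 0], "travel": [0, 0, 0], "jaw": 1},
    {"delta_rot": [0, 0, 0], "travel": [0, 0, 0], "jaw": 1},
  ],
)

```text
t: 11.15
tool_pos: [0.6306, 0.1389, 0.1066]
ee_rot: [3.141, -0.03, -0.005]
force: [0.2, -0.7, -0.3]
finger_gap: 0.0006
gripper_force: 0.0
```

Request:
servo_tool(
  motion=[
    {"delta_rot": [0, 0, 0], "travel": [0, 0, 10], "jaw": 1},
    {"delta_rot": [0, 0, 0], "travel": [0, 0, 10], "jaw": 1},
    {"delta_rot": [0, 0, 0], "travel": [0, 0, 5], "jaw": 1},
    {"delta_rot": [0, 0, 0], "travel": [0, 0, 0], "jaw": 1},
    {"delta_rot": [0, 0, 0], "travel": [0, 0, 0], "jaw": 1},
  ],
)

```text
t: 11.65
tool_pos: [0.6317, 0.1389, 0.0829]
ee_rot: [3.141, -0.03, -0.0]
force: [-0.0, 0.6, -0.7]
finger_gap: 0.0009
gripper_force: 0.0
```

Request:
servo_tool(
  motion=[
    {"delta_rot": [0, 0, 0], "travel": [0, 0, 5], "jaw": 1},
    {"delta_rot": [0, 0, 0], "travel": [0, 0, 5], "jaw": 1},
    {"delta_rot": [0, 0, 0], "travel": [0, 0, 3], "jaw": 1},
    {"delta_rot": [0, 0, 0], "travel": [0, 0, 0], "jaw": 1},
    {"delta_rot": [0, 0, 0], "travel": [0, 0, 0], "jaw": 1},
  ],
)

```text
t: 12.15
tool_pos: [0.6317, 0.1389, 0.0699]
ee_rot: [3.141, -0.03, -0.0]
force: [-0.1, 0.3, 0.7]
finger_gap: 0.0001
gripper_force: 0.0
```

Request:
servo_tool(
  motion=[
    {"delta_rot": [0, 0, 0], "travel": [-5, 0, 0], "jaw": 1},
    {"delta_rot": [0, 0, 0], "travel": [-5, 0, 0], "jaw": 1},
    {"delta_rot": [0, 0, 0], "travel": [-5, 0, 0], "jaw": 1},
    {"delta_rot": [0, 0, 0], "travel": [-5, 0, 0], "jaw": 1},
  ],
)

```text
t: 12.55
tool_pos: [0.6114, 0.1393, 0.0701]
ee_rot: [3.141, -0.03, 0.001]
force: [2.2, -0.5, -0.9]
finger_gap: 0.0006
gripper_force: 1.0
```

Request:
servo_tool(
  motion=[
    {"delta_rot": [0, 0, 0], "travel": [-5, 0, 0], "jaw": 1},
    {"delta_rot": [0, 0, 0], "travel": [-5, 0, 0], "jaw": 1},
    {"delta_rot": [0, 0, 0], "travel": [-5, 0, 0], "jaw": 1},
    {"delta_rot": [0, 0, 0], "travel": [-5, 0, 0], "jaw": 1},
    {"delta_rot": [0, 0, 0], "travel": [-5, 0, 0], "jaw": 1},
    {"delta_rot": [0, 0, 0], "travel": [-5, 0, 0], "jaw": 1},
    {"delta_rot": [0, 0, 0], "travel": [-2, 0, 0], "jaw": 1},
  ],
)

```text
t: 13.25
tool_pos: [0.5792, 0.1399, 0.07]
ee_rot: [3.141, -0.03, -0.0]
force: [1.3, -0.9, -0.3]
finger_gap: 0.0005
gripper_force: 0.8
```

Request:
servo_tool(
  motion=[
    {"delta_rot": [0, 0, 0], "travel": [-1, 0, 0], "jaw": 1},
    {"delta_rot": [0, 0, 0], "travel": [-1, 0, 0], "jaw": 1},
    {"delta_rot": [0, 0, 0], "travel": [-1, 0, 0], "jaw": 1},
  ],
)

```text
t: 13.55
tool_pos: [0.5769, 0.1399, 0.07]
ee_rot: [3.141, -0.03, 0.001]
force: [4.2, -1.6, 0.9]
finger_gap: 0.0001
gripper_force: 2.4
```

Request:
servo_tool(
  motion=[
    {"delta_rot": [0, 0, 0], "travel": [-1, 0, 0], "jaw": 1},
    {"delta_rot": [0, 0, 0], "travel": [0, 0, 0], "jaw": 1},
  ],
)

```text
t: 13.75
tool_pos: [0.5768, 0.1399, 0.0701]
ee_rot: [-3.141, 0.03, -0.005]
force: [5.9, -1.0, -1.1]
finger_gap: 0.0004
gripper_force: 3.0
```

Request:
servo_tool(
  motion=[
    {"delta_rot": [0, 0, 0], "travel": [-0.5, 0, 0], "jaw": 1},
    {"delta_rot": [0, 0, 0], "travel": [0, 0, 0], "jaw": 1},
    {"delta_rot": [0, 0, 0], "travel": [0, 0, 0], "jaw": 1},
  ],
)

```text
t: 14.05
tool_pos: [0.5768, 0.1399, 0.0702]
ee_rot: [-3.141, 0.031, -0.006]
force: [8.2, -0.5, -2.8]
finger_gap: 0.0001
gripper_force: 3.9
```

Request:
servo_tool(
  motion=[
    {"delta_rot": [0, 0, 0], "travel": [6, 0, 0], "jaw": 1},
    {"delta_rot": [0, 0, 0], "travel": [3, 0, -5], "jaw": 1},
    {"delta_rot": [0, 0, 0], "travel": [0, 0, -40], "jaw": 1},
    {"delta_rot": [0, 0, 0], "travel": [0, 0, -45], "jaw": 1},
    {"delta_rot": [0, 0, 0], "travel": [-10, 30, -35], "jaw": 1},
    {"delta_rot": [0, 0, 0], "travel": [-20, 40, 0], "jaw": 1},
    {"delta_rot": [0, 0, 0], "travel": [-20, 40, 0], "jaw": 1},
    {"delta_rot": [0, 0, 0], "travel": [-20, 40, 0], "jaw": 1},
  ],
)

```text
t: 14.85
tool_pos: [0.5101, -0.0098, 0.1954]
ee_rot: [-3.141, 0.029, 0.0]
force: [-0.1, 0.2, -0.0]
finger_gap: 0.0005
gripper_force: 0.0
```

Request:
servo_tool(
  motion=[
    {"delta_rot": [0, 0, 0], "travel": [-20, 40, 0], "jaw": 1},
    {"delta_rot": [0, 0, 0], "travel": [-20, 40, 0], "jaw": 1},
    {"delta_rot": [0, 0, 0], "travel": [-20, 40, 0], "jaw": 1},
    {"delta_rot": [0, 0, 0], "travel": [-20, 40, 0], "jaw": 1},
    {"delta_rot": [0, 0, 0], "travel": [-10, 40, 0], "jaw": 1},
    {"delta_rot": [0, 0, 0], "travel": [0, 0, 0], "jaw": 1},
    {"delta_rot": [0, 0, 0], "travel": [0, 0, 0], "jaw": 1},
  ],
)

```text
t: 15.55
tool_pos: [0.4172, -0.2073, 0.195]
ee_rot: [-3.141, 0.033, 0.001]
force: [-0.2, 1.0, -0.1]
finger_gap: 0.0006
gripper_force: 0.0
```

Run:
```python
from h import *
s=shot('side','s3.png'); t=shot('top','t3.png')
a=cv2.imread('pics/t3.png')[175:255,180:255]; b=cv2.imread('pics/s3.png')[220:295,225:320]
c=np.zeros((400,775,3),np.uint8); c[:,:375]=cv2.resize(a,None,fx=5,fy=5,interpolation=cv2.INTER_CUBIC); c[:316,375:]=cv2.resize(b,(400,316),interpolation=cv2.INTER_CUBIC); cv2.imwrite('pics/c3.png',c)
t0=cv2.imread('pics/top0.png'); t3=cv2.imread('pics/t3.png')
print(t0[200:250,216].mean(1).round()); print(t3[200:250,216].mean(1).round())
```

```text
[102. 102. 102. 102. 102. 102. 103. 103. 104. 104. 103. 103. 103. 102.
 103. 103. 103. 104. 105.  86. 104. 179. 151. 117. 171. 166. 165. 165.
 165. 165. 165. 165. 165. 165. 166. 171. 146.  53. 108. 106. 105. 105.
 104. 102. 111. 146. 171. 165. 165. 165.]
[105. 103. 104. 104. 104. 104. 106. 107. 107. 105. 105. 105. 105. 105.
 105. 105. 104. 105. 105. 105. 106.  88. 105. 182. 156. 129. 172. 169.
 169. 168. 167. 168. 169. 167. 168. 168. 168. 171. 157.  98. 105. 107.
 106. 105. 113. 149. 173. 170. 168. 168.]
```

View pics/c3.png

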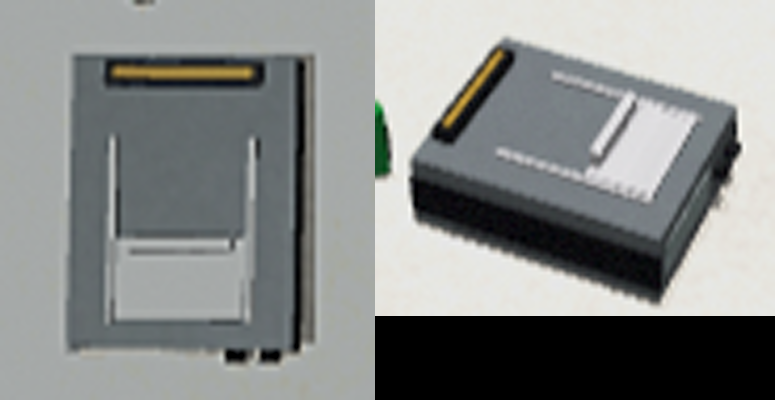

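The cover is shut: lug at crop (175,243), and the plate's rear edge at (180,322) is level with the rail ends. The case is where it started, and the arm is clear, so I hand in.

```bash
python3 -c "
from station import order; print(order.finish_job())"
```

```text
the job is handed in; nothing more can be done
None
```

I opened the tester's cover to its stop, held the reset key bottomed for about 1.5 s and let it up, then pushed the cover back to its shut stop; the tester did not visibly move, nothing else was touched, and the job was handed in at about 16 s with no verdict returned.

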